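# Take the bolted two-tray carrier apart

### The arm

A 6-joint arm with a two-finger parallel gripper is mounted at the origin on a cart in front of the work surface, level with it; the furniture and walls round the work are solid. World frame = base frame: x ahead of the robot, y to its left, z up, the work surface at z = 0. Lengths are in m, angles in rad, forces in N, time in s.
With the tool pointing down it reaches from about 0.275 to 0.775 m from the base axis. Payload 14.6 kg.
Tool frame: the origin (TCP) lies on the centre line of the jaws, within the pads' length; the fingertips stand 11 mm ahead of it and the grasp point (between the pads) lies 8 mm behind it (manip.tip_reach is the distance from the TCP to the fingertips, in m); z points along the fingers, y is the line along which they close (so a half turn about z gives the same grasp; the last joint's range is limited). The gripper opens to 85 mm and grips with 20 to 120 N. Pads are 22 mm wide; open, the fingers measure 114 mm over their backs; the gripper's body (76 mm by 85 mm) begins 54 mm behind the grasp point. The pads swing forward as they close: fully open they stand 13 mm farther back than shut.
Start: joints at [-1.321, 0.263, -0.048, 1.259, 0, 1.415], TCP at [0.207, -0.483, 0.242] pointing down, gripper open.
Joint ranges: [-2.65, 2.65], [-0.89, 1.7], [-1.18, 1.37], [-2.13, 2.11], [-1.35, 1.29], [-3.14, 3.14]. Speed limits (rad/s): [1.89, 1.89, 2.57, 2.79, 3.14, 3.14].

### API

Orientations are given as a 3x3 rotation matrix whose columns are the frame's x, y, z axes.
In Python, from plant import sense, cams, ticket, manip gives the robot as it stands.
- The arm moves only by the tool step_arm, never from a script. Its arguments are lists of equal length, an entry for each row: "linear": the shift along the tool's x, y, z in cm, a list of three; "turn": the turn, a rotation vector about the tool's x, y, z in degrees, a list of three; "grip": the closure, from -1 (fully open) to 1 (shut). A call has 1 to 12 rows; each row shifts and turns the commanded pose from where the row before left it, along the tool's axes as they then stand; what a row does not reach is not made up. A row lasts 1/10 s, in which the tool goes at most 50 mm and 8.59 degrees, less where a joint would pass 70% of its speed; a pose out of reach is approached as far as the arm can. A call is refused whole if a number of a shift passes 5 or a number of a turn 8.59, either way. A call with a gripper value outside its range is refused whole. The fingers move at their own pace and stop on an object; the grip force is fixed at half the most. Time passes only in rows, so rows that do not move let the fingers close. It gives the time, the measured TCP pose, the force and the opening at its end, in the units of the state.
- sense(): the state, without advancing time (a new reading comes with each control period).
- cams.read_camera(name): name is "scene" or "top"; returns a dict with "img" (480x640x3 uint8, red, green, blue), "depth" (480x640 float32, m along the optical axis (not along the pixel's ray), 0 where there is no reading), "mtx" (3x3 intrinsics, pixels), "rvec" (rotation vector, rad) and "tvec" (3), from world to camera coordinates, as OpenCV has them. Camera axes: x right, y down, z forward; pixel columns grow to the right and rows downward; lengths in m; the calibration is good to about 2 mm. A picture is of the moment at which its call begins.
- ticket.finish_job(): hands the job in, once; it reports no verdict.
The state is a dict: "time_s": time; "qpos": joint angles; "dq": joint speeds; "tau": joint torques, N m; "eef_pos": TCP position; "orientation": TCP orientation; "force": force on the tool from outside, world axes, zero at the start; "wrist_torque": the same for the moment, N m; "grip_width": opening from 0.0 (shut) to 1.0 (fully open).
Only numpy, scipy, OpenCV 4.12 (cv2) and the standard library are available. Lean on these libraries where they do the work, as an engineer would, in place of code of your own. Each camera call takes 0.05 s, during which the arm holds its last target. There are 200 camera calls.

### The job

The tray carrier has to be stripped down to its bare base. Draw the red-knobbed bolt fully back, lift the upper tray off by its blue board and stand it squarely in the middle of the blue mat, then lift the lower tray out by its green board and stand it squarely in the middle of the green mat. Keep the trays level so that the wooden spool stays in the upper one, set them down rather than dropping them, let go, and leave the bolt drawn and all other things on the bench where they are.

Things in the scene. Friction and masses are not known exactly. Their poses are not given: they have to be found in the camera images.
- carrier: Wooden carrier fixed to the bench: a dark base board 12 mm thick, 255 mm along its x and 148 mm along y, with 23 mm high cheeks round the lower tray; at its -x end (towards the robot) stands a wooden upright 44 mm wide from x = -164 to -78 mm, carrying a steel bolt plate. Origin: underside, in the middle of where the trays stand; z up. It is turned by at most 0.15 rad.
- bolt (a joint): Sliding brass bolt on the upright, in m: 0 to 0.006 at the start = its tongue reaches 11 to 17 mm over the end wall of the upper tray, 2 mm above the rim, and holds the tray down; it slides along the carrier's -x (towards the robot), 0.036 = fully drawn. It clears the tray beyond 0.018. It has about 2.5 N of friction and stays where it is left.
- bolt_knob (a point): Centre of the top of the bolt's red knob, a block standing 38 mm above the brass bar, 14 mm wide (carrier's y) and 20 mm long (carrier's x); about 170 mm above the bench. It moves with the bolt. The steel straps beside it stand 4 mm above the bar.
- upper_tray: Brown wooden tray, 146 (x) by 128 mm (y), about 0.4 kg. Origin: centre of its underside, z up, axes along the carrier's. Rim at 54 mm. A blue board, 12 mm thick, runs along x through its middle, its raised middle 90 mm with top at 76 mm: lift there, jaws closing along y; 52 mm free on each side, floor at 12 mm. Its lowest 6 mm is a smaller foot that sits in the lower tray's mouth with 2 mm play.
- lower_tray: Pale wooden tray, 146 (x) by 128 mm (y), about 0.4 kg, standing in the carrier under the upper tray. Origin: centre of its underside, z up. Rim at 58 mm, floor 6 mm. A green board, 12 mm thick, top at 49 mm (below the rim), runs along x through its middle, 52 mm free on each side; cross partitions 36 mm high at x = -36 mm. Lift straight up past the upright.
- spool: Loose turned pale wooden spool, 44 mm across, 40 mm high, standing in the upper tray's +y compartment at its +x end. Origin: centre of its underside.
- blue_mat: Blue rubber mat fixed on the bench, 170 mm (x) by 150 mm (y), 4 mm thick. Origin: centre of its underside; turned by at most 0.15 rad. The upper tray goes here, long side along the mat's x (either way round).
- green_mat: Green mat, the same size and origin. The lower tray goes here, long side along the mat's x (either way round).
- nail_tin: Bystander: grey metal tin, 66 mm across, 75 mm high, at the back. Leave alone.
- bored_block: Bystander: pale wooden block, 73 x 91 x 120 mm high, with a round hole, at the left. Leave alone.
- block_plane: Bystander: dark block plane, 155 mm long, at the left front. Leave alone.
- tall_spool: Bystander: tall wooden spool, 42 mm across, 70 mm high, standing at the back of the bench behind the mats. Leave alone.
There are look-alikes about, which are no part of the job. There is more than one size of the spool; the one meant has the size given above.

How it is judged:
By the outcome, as a careful person would: the job done as asked, in the order asked, and still so for the second after the job is handed in, with the robot touching nothing.
It also fails if it takes over 72 s, if anything falls off the work surface, if the arm or the gripper's body presses on something with over 40 N, if the wrist force passes 120 N, or if a joint passes its speed limit or range.

## Working session

There is one attempt and no reset: what is moved stays moved. The work goes in short steps, Python scripts to look and compute and a tool call to move; the robot and the scene stay as the last step left them, time stands still between calls to the robot, and variables do not carry over. Pictures are saved under pics/ and viewed, on a budget of 10 in all, crops included, one or two more only if the job needs it, and the job is handed in when it is done.

Besides the shell and the picture viewer there is one more tool, called after ">>>" as a command line: name --argument value ..., lists and objects as JSON in quotes. step_arm: Moves the arm, as the interface text tells. Its arguments: {"type":"object","properties":{"linear":{"type":"array"},"turn":{"type":"array"},"grip":{"type":"array"}},"required":["linear","turn","grip"]}

```bash
ls; mkdir -p pics; cat > h.py <<'E'
import numpy as np, cv2, sys
sys.path.insert(0,'.')
from plant import sense, cams, ticket, manip
def cap(n):
    c=cams.read_camera(n); R,_=cv2.Rodrigues(np.array(c['rvec'],float)); c['R']=R; c['t']=np.array(c['tvec'],float).ravel(); return c
def cloud(c):
    d=c['depth']; v,u=np.mgrid[:480,:640]; K=np.array(c['mtx'])
    P=np.stack([(u-K[0,2])/K[0,0]*d,(v-K[1,2])/K[1,1]*d,d],-1)
    W=(P-c['t'])@c['R']; W[d<=0]=np.nan; return W
def save(c,fn,crop=None,s=1):
    im=c['img'][...,::-1]
    if crop: u0,v0,u1,v1=crop; im=im[v0:v1,u0:u1]
    cv2.imwrite('pics/'+fn,cv2.resize(im,None,fx=s,fy=s,interpolation=cv2.INTER_CUBIC))
E
python3 - <<'E'
from h import *
for n in ('scene','top'):
    c=cap(n); save(c,n+'0.png'); print(n,-c['R'].T@c['t'],c['R'][2]); np.savez(''+n+'0.npz',W=cloud(c),img=c['img'])
print(sense())
E
```

```text
pics
scene [0.16455234 1.08669819 0.57765445] [ 0.38436678 -0.81220072 -0.43885325]
top [0.42651182 0.24566636 1.11107535] [ 0.16160311 -0.01873005 -0.98667807]
{'time_s': 0.1, 'qpos': array([-1.32129278e+00,  2.63483192e-01, -4.88584392e-02,  1.25940756e+00,
       -1.84376879e-05,  1.41549407e+00]), 'dq': array([ 3.18475071e-05, -4.54922523e-04,  1.94226407e-03,  1.88786803e-05,
        4.60866874e-04, -7.44657515e-04]), 'tau': array([ 4.06751453e-03, -6.38578606e+01,  3.85062325e+01,  1.00298657e-02,
       -5.36962841e-05,  4.96261464e-05]), 'eef_pos': array([ 0.20669719, -0.48234444,  0.2418745 ]), 'orientation': array([[ 9.19178910e-01,  3.93840154e-01, -2.53150255e-04],
       [ 3.93840214e-01, -9.19178460e-01,  9.18804177e-04],
       [ 1.29171716e-04, -9.44246173e-04, -9.99999546e-01]]), 'force': array([-0.07054985,  0.26424823, -0.737275  ]), 'wrist_torque': array([-0.03955917,  0.01426146, -0.08335869]), 'grip_width': 1.0016075256618362}
```

View pics/scene0.png

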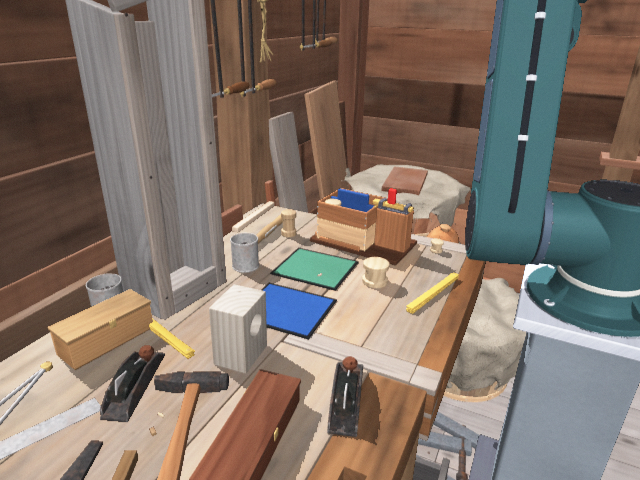

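View pics/top0.png

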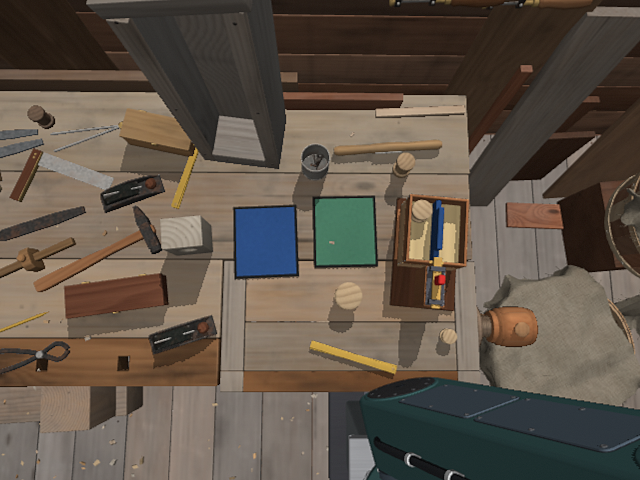

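The top view shows the carrier at (432,245), red knob (440,281), blue board (437,225), and the spool in the tray at (422,210). The blue mat is at (266,241) and the green mat at (345,231). 

Look-alikes:
- **Spools:** loose ones at (348,296) and (448,336), the tall one at (404,163). The one meant is inside the tray.
- **Red:** only one knob.
- **Blue:** the board at (437,225) against the mat at (266,241).
- **Green:** the mat only, since the green board is hidden.

```bash
python3 - <<'E'
from h import *
D=np.load('top0.npz');W,img=D['W'],D['img']
hsv=cv2.cvtColor(img,cv2.COLOR_RGB2HSV);H,S,V=[hsv[...,i].astype(int) for i in range(3)]
v,u=np.mgrid[:480,:640]
def rect(m,n):
    P=W[m];P=P[~np.isnan(P[:,0])]; r=cv2.minAreaRect((P[:,:2]*1000).astype(np.float32))
    print(n,len(P),np.round(r[0],1),np.round(r[1],1),round(r[2],2),'z med/min/max',np.round([np.median(P[:,2]),P[:,2].min(),P[:,2].max()],4));return P
box=lambda a,b,c,d:(u>a)&(u<c)&(v>b)&(v<d)
z=W[...,2]
# mats incl. dark border
rect(box(228,200,303,283)&(H>100)&(H<130)&(S>100)&(z<.015),'blue')
rect(box(308,190,382,272)&(H>65)&(H<95)&(S>60)&(z<.015),'green')
rect(box(425,195,450,262)&(H>100)&(H<130)&(S>120)&(z>.1),'board all')
rect(box(425,195,450,262)&(H>100)&(H<130)&(S>120)&(z>.137),'board top')
rect(box(430,265,455,300)&((H<6)|(H>174))&(S>150)&(z>.155),'knob top')
rect(box(390,185,475,275)&(z>.113)&(z<.133)&(H<30),'rim')
rect(box(405,195,435,222)&(z>.107)&(z<.2)&(H<40)&(S<130),'spool?')
rect(box(385,185,480,312)&(z>.004)&(z<.018),'base')
for vv in range(195,300,8): print(vv,np.round(W[vv,[437,440],2]*1000))
c=D['img'][180:315,380:485,::-1];cv2.imwrite('pics/crop1.png',cv2.resize(c,None,fx=4.4,fy=4.4,interpolation=cv2.INTER_CUBIC))
E
```

```text
blue 4049 [588.3 352.5] [160.7 140.6] 2.74 z med/min/max [ 0.004  -0.0028  0.0123]
green 3950 [613.2 166.2] [161.3 140.3] 1.3 z med/min/max [ 0.0042 -0.0039  0.0117]
board all 517 [599.4 -22.3] [ 12.6 129.8] 85.02 z med/min/max [0.1316 0.1004 0.1441]
board top 215 [598.3 -22.5] [11.9 87.4] 84.7 z med/min/max [0.1397 0.1371 0.1441]
knob top 73 [488.5 -12.5] [13.3 17.8] 88.9 z med/min/max [0.1688 0.1566 0.1731]
rim 1140 [586.2 -21.9] [129.2 170.9] 84.98 z med/min/max [0.1174 0.113  0.133 ]
spool? 335 [647.   10.3] [54.3 53. ] 85.0 z med/min/max [0.1158 0.1073 0.1204]
base 1735 [574.4 -30.7] [296.8 208.5] 0.62 z med/min/max [0.0118 0.004  0.018 ]
195 [-1. -0.]
203 [115. 115.]
211 [129. 139.]
219 [130. 137.]
227 [139. 141.]
235 [136. 140.]
243 [136. 138.]
251 [121.  71.]
259 [130. 130.]
267 [137. 135.]
275 [160. 168.]
283 [158. 170.]
291 [130. 130.]
299 [134. 119.]
```

View pics/crop1.png

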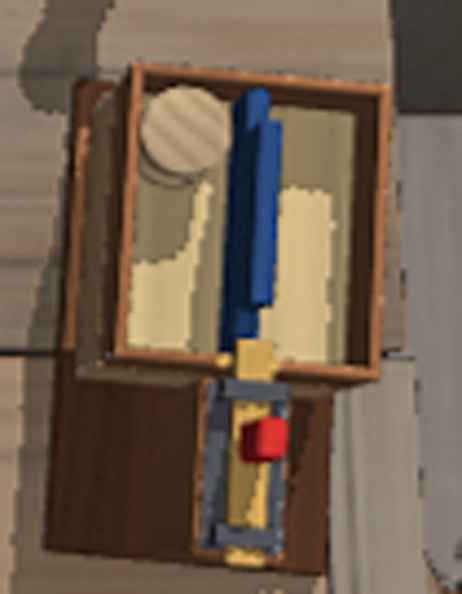

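The crop confirms it: the spool stands in the +y compartment at the +x end, and the blue board and red knob are clear. The carrier yaw is about -5°. q6 must stay in range, so I turn the tool about -151.7° to a yaw of 174.9°.

>>> step_arm --linear '[[0,0,0],[0,0,0],[0,0,0],[0,0,0],[0,0,0],[0,0,0],[0,0,0],[0,0,0],[0,0,0],[0,0,0],[0,0,0],[0,0,0]]' --turn '[[0,0,-8.5],[0,0,-8.5],[0,0,-8.5],[0,0,-8.5],[0,0,-8.5],[0,0,-8.5],[0,0,-8.5],[0,0,-8.5],[0,0,-8.5],[0,0,-8.5],[0,0,-8.5],[0,0,-8.5]]' --grip '[-1,-1,-1,-1,-1,-1,-1,-1,-1,-1,-1,-1]'

```text
time_s: 1.3
eef_pos: [0.2067, -0.4824, 0.242]
orientation: [[-0.581, 0.814, -0.0], [0.814, 0.581, 0.001], [0.001, 0.0, -1.0]]
force: [-0.3, -0.1, 0.2]
grip_width: 0.997
```

>>> step_arm --linear '[[0,0,0],[0,0,0],[0,0,0],[0,0,0],[0,0,0],[0,0,0],[0,0,0]]' --turn '[[0,0,-8.3],[0,0,-8.3],[0,0,-8.3],[0,0,-8.3],[0,0,-8.3],[0,0,-8.2],[0,0,0]]' --grip '[-1,-1,-1,-1,-1,-1,-1]'

```text
time_s: 2.0
eef_pos: [0.2067, -0.4824, 0.242]
orientation: [[-0.996, 0.087, -0.0], [0.087, 0.996, 0.001], [0.0, 0.001, -1.0]]
force: [-0.1, 0.4, -0.6]
grip_width: 1.001
```

```bash
cat >> h.py <<'E'
def go(p,yaw=None):
    "shift in tool cm (and turn deg about tool z) to reach p with tool down"
    s=sense();R=s['orientation'];print('t',round(s['time_s'],2),'pos',np.round(s['eef_pos'],4),'yaw',round(np.degrees(np.arctan2(R[1,0],R[0,0])),2),'z',np.round(R[:,2],3),'F',np.round(s['force'],1),'w',round(s['grip_width'],3))
    print('shift cm',np.round(R.T@(np.array(p)-s['eef_pos'])*100,2), 'turn z', None if yaw is None else round(np.degrees(np.arctan2(R[1,0],R[0,0]))-yaw,2), 'q',np.round(s['qpos'],2))
E
python3 -c "
from h import *
go([.4885,-.0125,.24],174.9)"
```

```text
t 2.0 pos [ 0.2067 -0.4824  0.242 ] yaw 175.03 z [-0.     0.001 -1.   ] F [-0.1  0.4 -0.6] w 1.001
shift cm [-24.    49.26   0.23] turn z 0.13 q [-1.32  0.26 -0.05  1.26 -0.   -1.23]
```

>>> step_arm --linear '[[-2,4.1,0],[-2,4.1,0],[-2,4.1,0],[-2,4.1,0],[-2,4.1,0],[-2,4.1,0],[-2,4.1,0],[-2,4.1,0],[-2,4.1,0],[-2,4.1,0],[-2,4.1,0],[-2,4.16,0]]' --turn '[[0,0,0],[0,0,0],[0,0,0],[0,0,0],[0,0,0],[0,0,0],[0,0,0],[0,0,0],[0,0,0],[0,0,0],[0,0,0],[0,0,0]]' --grip '[-1,-1,-1,-1,-1,-1,-1,-1,-1,-1,-1,-1]'

```text
time_s: 3.2
eef_pos: [0.4903, -0.0114, 0.2423]
orientation: [[-0.996, 0.094, 0.0], [0.094, 0.996, -0.0], [-0.0, -0.0, -1.0]]
force: [0.3, -1.8, -0.5]
grip_width: 0.993
```

>>> step_arm --linear '[[0,0,2],[0,0,2],[0,0,2],[0,0,0]]' --turn '[[0,0,0],[0,0,0],[0,0,0],[0,0,0]]' --grip '[-1,-1,-1,-1]'

```text
time_s: 3.6
eef_pos: [0.4884, -0.0129, 0.1803]
orientation: [[-0.996, 0.093, -0.004], [0.093, 0.996, 0.001], [0.004, 0.0, -1.0]]
force: [0.9, 0.3, 0.4]
grip_width: 0.998
```

```bash
python3 -c "
from h import *
go([.4885,-.0125,.153],174.9)
c=cap('scene');save(c,'s1.png',(280,100,480,270),4)"
```

```text
t 3.6 pos [ 0.4884 -0.0129  0.1803] yaw 174.68 z [-0.004  0.001 -1.   ] F [0.9 0.3 0.4] w 0.998
shift cm [-0.02  0.04  2.73] turn z -0.22 q [-0.19  0.23 -0.26  1.08  0.   -0.1 ]
```

View pics/s1.png

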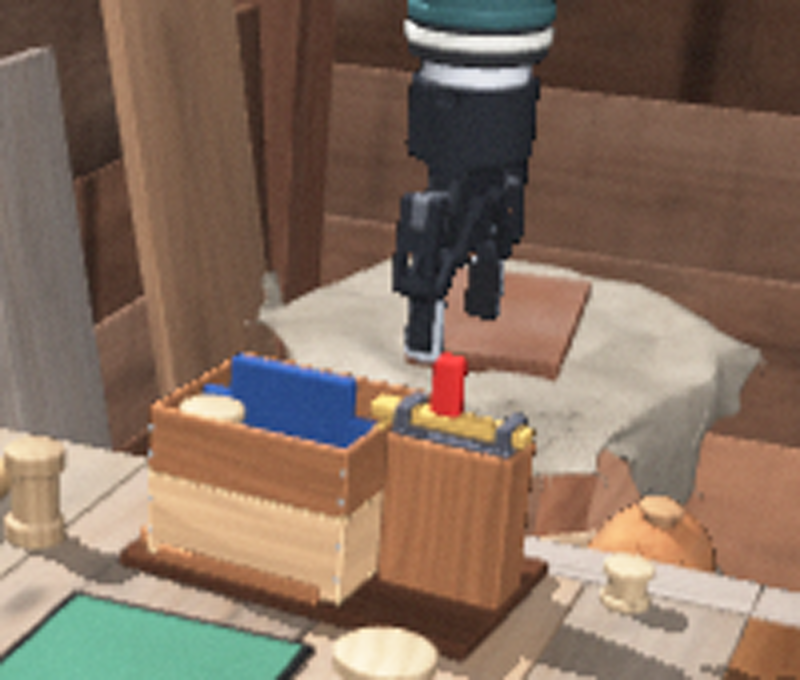

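The open gripper hangs straight over the red knob, which is at about (450,385) in the crop, with the jaws on either side along y. Now descend and close.

>>> step_arm --linear '[[0,0,1],[0,0,1],[0,0,0.7],[0,0,0],[0,0,0],[0,0,0],[0,0,0],[0,0,0],[0,0,0],[0,0,0],[0,0,0],[0,0,0]]' --turn '[[0,0,0],[0,0,0],[0,0,0],[0,0,0],[0,0,0],[0,0,0],[0,0,0],[0,0,0],[0,0,0],[0,0,0],[0,0,0],[0,0,0]]' --grip '[-1,-1,-1,-1,1,1,1,1,1,1,1,1]'

```text
time_s: 4.85
eef_pos: [0.4899, -0.014, 0.1557]
orientation: [[-0.996, 0.09, 0.001], [0.09, 0.996, -0.002], [-0.001, -0.002, -1.0]]
force: [-1.8, -6.7, 3.5]
grip_width: 0.149
```

>>> step_arm --linear '[[0.5,0,0],[0.5,0,0],[0.5,0,0],[0.5,0,0],[0.5,0,0],[0.3,0,0],[0,0,0]]' --turn '[[0,0,0],[0,0,0],[0,0,0],[0,0,0],[0,0,0],[0,0,0],[0,0,0]]' --grip '[1,1,1,1,1,1,1]'

```text
time_s: 5.55
eef_pos: [0.4618, -0.0115, 0.1557]
orientation: [[-0.996, 0.089, 0.001], [0.089, 0.996, -0.002], [-0.001, -0.002, -1.0]]
force: [-2.8, -6.4, 4.7]
grip_width: 0.154
```

>>> step_arm --linear '[[0.3,0,0],[0.2,0,0],[0.2,0,0],[0,0,0]]' --turn '[[0,0,0],[0,0,0],[0,0,0],[0,0,0]]' --grip '[1,1,1,1]'

```text
time_s: 5.95
eef_pos: [0.4578, -0.0112, 0.1558]
orientation: [[-0.996, 0.09, 0.006], [0.09, 0.996, -0.002], [-0.006, -0.001, -1.0]]
force: [18.3, -6.9, -12.9]
grip_width: 0.153
```

Force rose to 18 N at the end stop, after 32 mm of travel. Relax, release and rise.

>>> step_arm --linear '[[-0.25,0,0],[0,0,0],[0,0,0],[0,0,0],[0,0,0],[0,0,0],[0,0,-2],[0,0,-3],[0,0,-4],[0,0,0]]' --turn '[[0,0,0],[0,0,0],[0,0,0],[0,0,0],[0,0,0],[0,0,0],[0,0,0],[0,0,0],[0,0,0],[0,0,0]]' --grip '[1,-1,-1,-1,-1,-1,-1,-1,-1,-1]'

```text
time_s: 6.95
eef_pos: [0.4589, -0.0107, 0.2493]
orientation: [[-0.996, 0.089, 0.006], [0.089, 0.996, -0.001], [-0.006, -0.001, -1.0]]
force: [0.7, -0.3, -0.9]
grip_width: 0.999
```

```bash
python3 - <<'E'
from h import *
go([.5988,-.0224,.19],174.9)
# refine mats: fit edges of coloured area vs pixels
D=np.load('top0.npz');W,img=D['W'],D['img']
hsv=cv2.cvtColor(img,cv2.COLOR_RGB2HSV);H,S=hsv[...,0],hsv[...,1]
c=cap('top');K=np.array(c['mtx']);C=-c['R'].T@c['t']
def ray(uv,z):
    d=np.c_[(uv[:,0]-K[0,2])/K[0,0],(uv[:,1]-K[1,2])/K[1,1],np.ones(len(uv))]@c['R']
    return C+d*((z-C[2])/d[:,2])[:,None]
for n,b,m in(('blue',(228,200,303,283),(H>100)&(H<130)&(S>100)),('green',(308,190,382,272),(H>65)&(H<95)&(S>60))):
    M=np.zeros((480,640),np.uint8);M[b[1]:b[3],b[0]:b[2]]=m[b[1]:b[3],b[0]:b[2]]
    M=cv2.morphologyEx(M,cv2.MORPH_CLOSE,np.ones((5,5)))
    lines=[]
    lo,hi=[],[]
    rows=[v for v in range(b[1],b[3]) if M[v].sum()>40][4:-4];cols=[u for u in range(b[0],b[2]) if M[:,u].sum()>40][4:-4]
    L=np.array([[np.flatnonzero(M[v])[0]-.5,v] for v in rows]);R=np.array([[np.flatnonzero(M[v])[-1]+.5,v] for v in rows])
    T=np.array([[u,np.flatnonzero(M[:,u])[0]-.5] for u in cols]);B=np.array([[u,np.flatnonzero(M[:,u])[-1]+.5] for u in cols])
    a=[]
    for q,ax in((L,0),(R,0),(T,1),(B,1)):
        P=ray(q,.004)[:,:2]*1000
        k=np.polyfit(P[:,ax],P[:,1-ax],1);a.append(k)
    yaws=[np.degrees(np.arctan(a[0][0])),np.degrees(np.arctan(a[1][0])),-np.degrees(np.arctan(a[2][0])),-np.degrees(np.arctan(a[3][0]))]
    # centre: y=kx+c mean, x=ky+c mean
    k1,c1=(a[0]+a[1])/2;k2,c2=(a[2]+a[3])/2
    x=(k2*c1+c2)/(1-k1*k2);y=k1*x+c1
    print(n,np.round(yaws,2),'centre',round(x,1),round(y,1))
E
```

```text
t 6.95 pos [ 0.4589 -0.0107  0.2493] yaw 174.9 z [ 0.006 -0.001 -1.   ] F [ 0.7 -0.3 -0.9] w 0.999
shift cm [-14.01   0.08   6.02] turn z -0.0 q [-0.2   0.14 -0.19  1.23  0.   -0.11]
blue [2.86 2.73 2.82 2.58] centre 588.2 352.4
green [1.56 1.37 0.65 1.21] centre 613.1 166.0
```

>>> step_arm --linear '[[-3,0,0],[-4,0,0],[-4,0.08,0],[-3,0,0],[0,0,2],[0,0,2],[0,0,2],[0,0,0],[0,0,0]]' --turn '[[0,0.34,0],[0,0,0],[0,0,0],[0,0,0],[0,0,0],[0,0,0],[0,0,0],[0,0,0],[0,0,0]]' --grip '[-0.2,-0.2,-0.2,-0.2,-0.2,-0.2,-0.2,-0.2,-0.2]'

```text
time_s: 7.9
eef_pos: [0.5961, -0.022, 0.1845]
orientation: [[-0.996, 0.089, -0.007], [0.089, 0.996, 0.001], [0.007, 0.0, -1.0]]
force: [-0.0, -1.0, -0.1]
grip_width: 0.6
```

```bash
python3 -c "
from h import *
go([.5988,-.0224,.117],174.9)
c=cap('scene');save(c,'s2.png',(290,120,450,270),5)"
```

```text
t 7.9 pos [ 0.5961 -0.022   0.1845] yaw 174.89 z [-0.007  0.001 -1.   ] F [-0.  -1.  -0.1] w 0.6
shift cm [-0.32 -0.02  6.75] turn z -0.01 q [-0.17  0.41  0.02  1.19 -0.   -0.08]
```

View pics/s2.png

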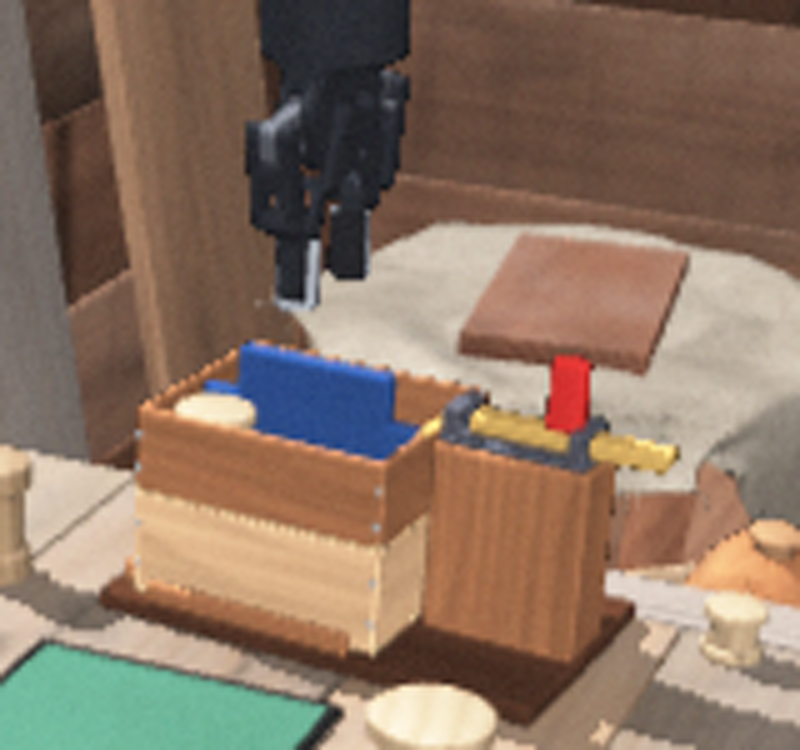

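The bolt is drawn, with its knob at (570,390) against the rear strap and the tongue clear of the tray. The jaws are centred over the blue board at (320,395). Descend and grip.

>>> step_arm --linear '[[-0.3,0,2],[0,0,2],[0,0,1.5],[0,0,1.1],[0,0,0],[0,0,0],[0,0,0],[0,0,0],[0,0,0],[0,0,0],[0,0,0]]' --turn '[[0,-0.35,0],[0,0,0],[0,0,0],[0,0,0],[0,0,0],[0,0,0],[0,0,0],[0,0,0],[0,0,0],[0,0,0],[0,0,0]]' --grip '[-0.2,-0.2,-0.2,-0.2,-0.2,1,1,1,1,1,1]'

```text
time_s: 9.05
eef_pos: [0.5998, -0.0225, 0.1196]
orientation: [[-0.996, 0.089, 0.002], [0.089, 0.996, -0.001], [-0.002, -0.0, -1.0]]
force: [-1.0, -1.2, 5.7]
grip_width: 0.128
```

```bash
python3 -c "
from h import *
go([.5988,-.0224,.117],174.9)"
```

```text
t 9.05 pos [ 0.5998 -0.0225  0.1196] yaw 174.89 z [ 0.002 -0.001 -1.   ] F [-1.  -1.2  5.7] w 0.128
shift cm [ 0.1  -0.    0.26] turn z -0.01 q [-0.17  0.45 -0.1   1.02 -0.   -0.08]
```

>>> step_arm --linear '[[0,0,-0.5],[0,0,-0.5],[0,0,-1],[0,0,-1],[0,0,-1],[0,0,-1],[0,0,-0.5],[0,0,0],[0,0,0]]' --turn '[[0,0,0],[0,0,0],[0,0,0],[0,0,0],[0,0,0],[0,0,0],[0,0,0],[0,0,0],[0,0,0]]' --grip '[1,1,1,1,1,1,1,1,1]'

```text
time_s: 9.95
eef_pos: [0.5992, -0.0223, 0.1734]
orientation: [[-0.996, 0.089, -0.0], [0.089, 0.996, -0.0], [0.0, -0.0, -1.0]]
force: [1.3, -0.9, -3.4]
grip_width: 0.132
```

```bash
python3 -c "
from h import *
go([.5882,.3524,.175],182.75)
c=cap('scene');save(c,'s3.png',(290,90,470,270),4)"
```

```text
t 9.95 pos [ 0.5992 -0.0223  0.1734] yaw 174.89 z [-0. -0. -1.] F [ 1.3 -0.9 -3.4] w 0.132
shift cm [ 4.43 37.22 -0.16] turn z -7.86 q [-0.17  0.42 -0.    1.15 -0.   -0.08]
```

View pics/s3.png

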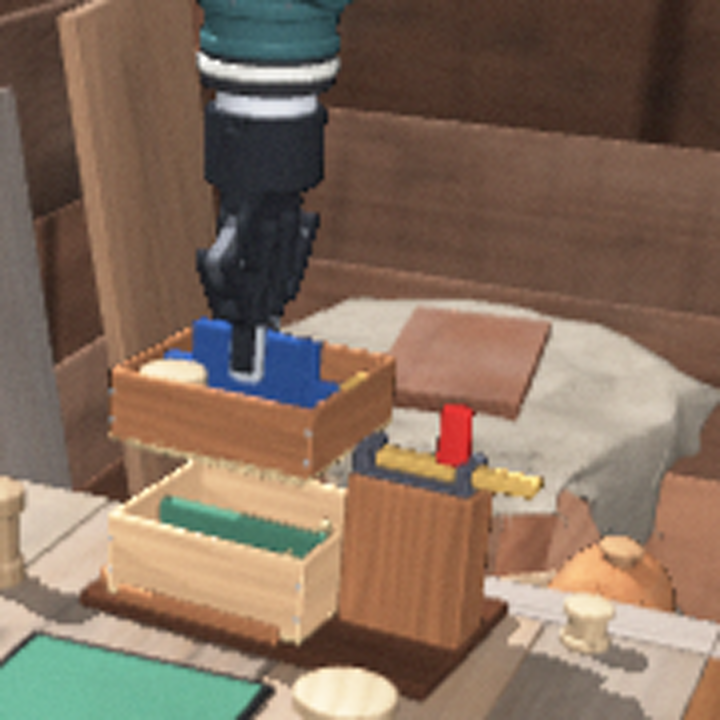

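The tray came up level, with the spool at (175,372) inside. The lower tray stayed, and its green board shows at (240,525). Carrying it gently to the blue mat.

>>> step_arm --linear '[[0,0.5,0],[0,1,0],[0.2,1.5,0],[0.2,2,0],[0.25,2,0],[0.25,2,0],[0.25,2,0],[0.25,2,0],[0.25,2,0],[0.25,2,0],[0.25,2,0],[0.25,2,0]]' --turn '[[0,0,0],[0,0,0],[0,0,0],[0,0,0],[0,0,0],[0,0,0],[0,0,0],[0,0,0],[0,0,0],[0,0,0],[0,0,0],[0,0,0]]' --grip '[1,1,1,1,1,1,1,1,1,1,1,1]'

```text
time_s: 11.2
eef_pos: [0.5935, 0.1911, 0.1735]
orientation: [[-0.996, 0.088, -0.0], [0.088, 0.996, 0.0], [0.0, 0.0, -1.0]]
force: [0.8, -0.6, -3.7]
grip_width: 0.128
```

>>> step_arm --linear '[[0.25,2,0],[0.25,2,0],[0.25,2,0],[0.25,2,0],[0.25,2,0],[0.25,2,0],[0.25,1.5,0],[0.2,1,0],[0.1,1,0],[0,0.5,0],[0,0.2,0],[0,0,0]]' --turn '[[0,0,0],[0,0,0],[0,0,0],[0,0,0],[0,0,0],[0,0,0],[0,0,0],[0,0,0],[0,0,0],[0,0,0],[0,0,0],[0,0,0]]' --grip '[1,1,1,1,1,1,1,1,1,1,1,1]'

```text
time_s: 12.4
eef_pos: [0.5883, 0.352, 0.1736]
orientation: [[-0.996, 0.089, 0.0], [0.089, 0.996, -0.0], [-0.0, -0.0, -1.0]]
force: [0.8, -0.5, -4.3]
grip_width: 0.129
```

>>> step_arm --linear '[[0,0,0.5],[0,0,1],[0,0,1.5],[0,0,1.5],[0,0,1.5],[0,0,1],[0,0,1],[0,0,0.5],[0,0,0],[0,0,0]]' --turn '[[0,0,-0.6],[0,0,-1.1],[0,0,-1.3],[0,0,-1.3],[0,0,-1.3],[0,0,-1.3],[0,0,-0.96],[0,0,0],[0,0,0],[0,0,0]]' --grip '[1,1,1,1,1,1,1,1,1,1]'

```text
time_s: 13.4
eef_pos: [0.5883, 0.3523, 0.089]
orientation: [[-0.999, -0.048, 0.001], [-0.048, 0.999, 0.0], [-0.001, 0.0, -1.0]]
force: [0.4, 0.1, -3.9]
grip_width: 0.128
```

```bash
cat > m.py <<'E'
from h import *
c=cap('top');W=cloud(c);hsv=cv2.cvtColor(c['img'],cv2.COLOR_RGB2HSV)
def cl(x,y,r,z0,z1,hs=None):
    m=(abs(W[...,0]-x)<r)&(abs(W[...,1]-y)<r)&(W[...,2]>z0)&(W[...,2]<z1)
    if hs: m&=(hsv[...,0]>hs[0])&(hsv[...,0]<hs[1])&(hsv[...,1]>hs[2])
    P=W[m];r=cv2.minAreaRect((P[:,:2]*1000).astype(np.float32));print(len(P),np.round(r[0],1),np.round(r[1],1),round(r[2],2),'zmed',np.median(P[:,2]).round(4))
E
python3 - <<'E'
from m import *
go([.5882,.3524,.0606],182.75)
cl(.588,.352,.1,.075,.098)
save(c,'t4.png',(200,170,320,290),5)
E
```

```text
t 13.45 pos [0.5884 0.3523 0.0892] yaw -177.26 z [ 0.001  0.    -1.   ] F [-0.6  0.3 -3.7] w 0.132
shift cm [0.02 0.01 2.86] turn z -360.01 q [ 0.42  0.61  0.1   1.07 -0.    0.37]
26 [651.6 293.1] [21.4  7.9] 21.69 zmed 0.0865
```

View pics/t4.png

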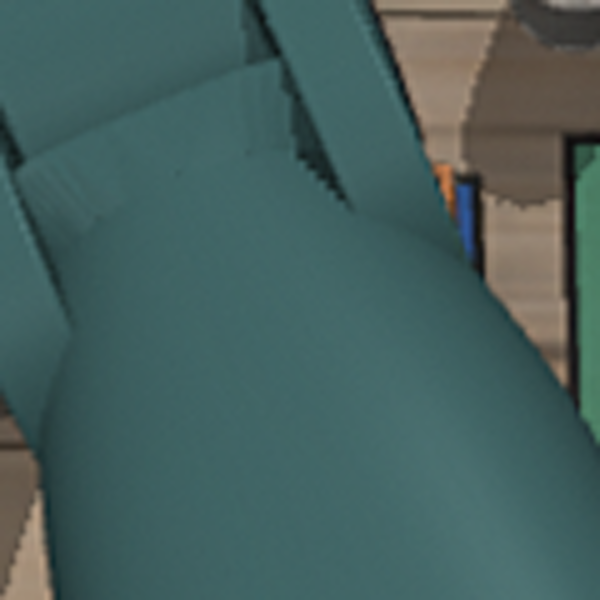

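The top view is blocked by the arm, which covers the mat. The pose reads on target, so lower to near contact and then inch down watching the force.

>>> step_arm --linear '[[0,0,0.7],[0,0,0.7],[0,0,0.6],[0,0,0.4],[0,0,0.2],[0,0,0.1],[0,0,0.1],[0,0,0]]' --turn '[[0,0,0],[0,0,0],[0,0,0],[0,0,0],[0,0,0],[0,0,0],[0,0,0],[0,0,0]]' --grip '[1,1,1,1,1,1,1,1]'

```text
time_s: 14.25
eef_pos: [0.5882, 0.3522, 0.0607]
orientation: [[-0.999, -0.048, 0.0], [-0.048, 0.999, 0.0], [-0.0, 0.0, -1.0]]
force: [0.0, 0.3, -3.9]
grip_width: 0.133
```

>>> step_arm --linear '[[0,0,0.1],[0,0,0]]' --turn '[[0,0,0],[0,0,0]]' --grip '[1,1]'

```text
time_s: 14.45
eef_pos: [0.5882, 0.3522, 0.0597]
orientation: [[-0.999, -0.048, 0.0], [-0.048, 0.999, 0.0], [-0.0, 0.0, -1.0]]
force: [-0.5, -0.4, -4.1]
grip_width: 0.128
```

```bash
python3 - <<'E'
from h import *
go([.5882,.3524,.0596],182.75)
c=cap('scene');save(c,'s5.png',(200,170,360,290),5)
E
```

```text
t 14.45 pos [0.5882 0.3522 0.0597] yaw -177.25 z [ 0.  0. -1.] F [-0.5 -0.4 -4.1] w 0.128
shift cm [0.   0.02 0.01] turn z -360.0 q [ 0.42  0.63  0.06  1.   -0.    0.37]
```

View pics/s5.png

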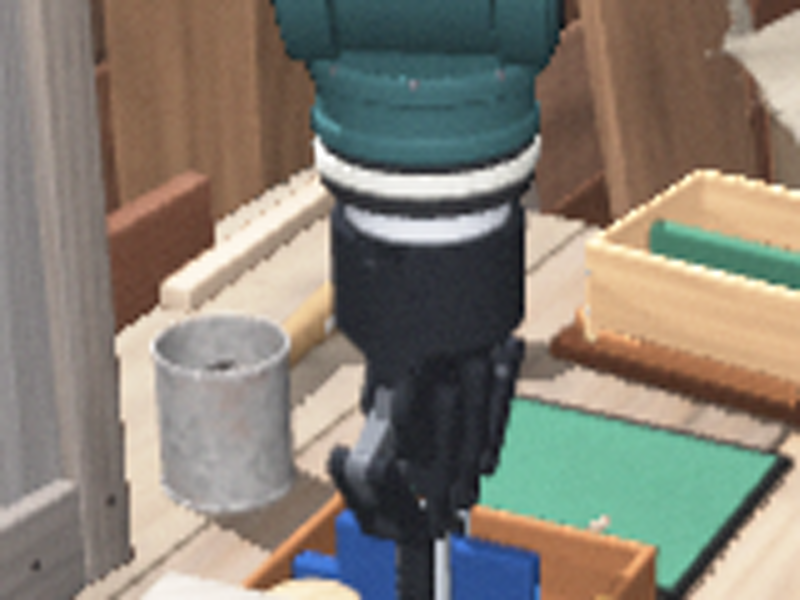

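The tray is on the way down, level, but the crop cuts off its base and there is no contact yet. Keep inching.

>>> step_arm --linear '[[0,0,0.1],[0,0,0],[0,0,0.1],[0,0,0]]' --turn '[[0,0,0],[0,0,0],[0,0,0],[0,0,0]]' --grip '[1,1,1,1]'

```text
time_s: 14.9
eef_pos: [0.5882, 0.3523, 0.0596]
orientation: [[-0.999, -0.048, 0.002], [-0.048, 0.999, 0.001], [-0.002, 0.0, -1.0]]
force: [-7.8, -4.4, 19.4]
grip_width: 0.136
```

>>> step_arm --linear '[[0,0,0.1],[0,0,0]]' --turn '[[0,0,0],[0,0,0]]' --grip '[1,1]'

```text
time_s: 15.1
eef_pos: [0.5883, 0.3523, 0.0596]
orientation: [[-0.999, -0.048, 0.003], [-0.048, 0.999, 0.001], [-0.003, 0.001, -1.0]]
force: [-11.0, -5.4, 30.5]
grip_width: 0.134
```

Seated: z has stopped at 0.0596 and the force is rising. Relax, open partly and rise.

>>> step_arm --linear '[[0,0,-0.2],[0,0,0],[0,0,0],[0,0,0],[0,0,0],[0,0,-1],[0,0,-2],[0,0,-3],[0,0,-3],[0,0,-3],[0,0,0]]' --turn '[[0,0,0],[0,0,0],[0,0,0],[0,0,0],[0,0,0],[0,0,0],[0,0,0],[0,0,0],[0,0,0],[0,0,0],[0,0,0]]' --grip '[1,-0.2,-0.2,-0.2,-0.2,-0.2,-0.2,-0.2,-0.2,-0.2,-0.2]'

```text
time_s: 16.2
eef_pos: [0.5895, 0.3529, 0.1836]
orientation: [[-0.999, -0.048, 0.006], [-0.048, 0.999, 0.003], [-0.006, 0.002, -1.0]]
force: [0.4, 0.6, 0.7]
grip_width: 0.599
```

>>> step_arm --linear '[[0,-3,0],[0,-4,0],[0,-4,0],[0,-4,0],[0,-4,0],[0,-4,0],[0,-4,0],[0,-4,0],[0,-3,0],[0,-2,0],[0,0,0]]' --turn '[[0,0,1.1],[0,0,1.1],[0,0,1.1],[0,0,1.1],[0,0,1.1],[0,0,1.1],[0,0,1.2],[0,0,0],[0,0,0],[0,0,0],[0,0,0]]' --grip '[-0.2,-0.2,-0.2,-0.2,-0.2,-0.2,-0.2,-0.2,-0.2,-0.2,-0.2]'

```text
time_s: 17.3
eef_pos: [0.5768, -0.0094, 0.1787]
orientation: [[-0.996, 0.091, 0.0], [0.091, 0.996, -0.0], [-0.0, -0.0, -1.0]]
force: [0.2, 0.3, -0.3]
grip_width: 0.604
```

```bash
python3 - <<'E'
from m import *
np.savez('top6.npz',W=W,img=c['img'])
go([.599,-.0224,.15],174.9)
print('upper tray rim');cl(.588,.352,.1,.05,.064,(0,40,60))
print('board');cl(.588,.352,.1,.074,.09,(100,130,100))
print('board z.06+');cl(.588,.352,.1,.062,.09,(100,130,100))
im=c['img'][180:320,200:480,::-1];cv2.imwrite('pics/t6.png',cv2.resize(im,None,fx=2.8,fy=2.8,interpolation=cv2.INTER_CUBIC))
E
```

```text
t 17.35 pos [ 0.5769 -0.0081  0.1787] yaw 174.85 z [ 0.  0. -1.] F [0.2 0.1 1.1] w 0.602
shift cm [-2.33 -1.23  2.87] turn z -0.05 q [-0.16  0.38 -0.05  1.14  0.   -0.07]
upper tray rim
991 [586.9 352.8] [146.7 128.2] 3.13 zmed 0.0567
board
192 [586.3 351.8] [88.9  9.9] 3.1 zmed 0.0794
board z.06+
210 [586.3 351.8] [88.9 10.1] 2.76 zmed 0.0792
```

View pics/t6.png

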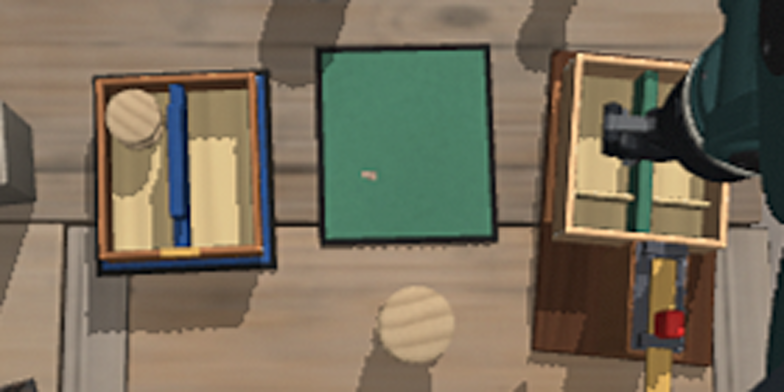

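The upper tray stands on the blue mat within about 1.5 mm and 0.4°, with the spool in it at (133,117). The green board is visible at (645,150), partly under the gripper. Measure it.

```bash
python3 - <<'E'
from h import *
D=np.load('top6.npz');W=D['W'];hsv=cv2.cvtColor(D['img'],cv2.COLOR_RGB2HSV)
def cl(m,n):
    P=W[m];r=cv2.minAreaRect((P[:,:2]*1000).astype(np.float32));print(n,len(P),np.round(r[0],1),np.round(r[1],1),round(r[2],2),'z',np.median(P[:,2]).round(4));return P[:,:2]*1000
b=(abs(W[...,0]-.6)<.1)&(abs(W[...,1]+.022)<.09)
z=W[...,2]
P=cl(b&(hsv[...,0]>60)&(hsv[...,0]<95)&(hsv[...,1]>90)&(z>.055)&(z<.068),'board')
P=cl(b&(z>.066)&(z<.075)&(hsv[...,0]<40),'rim')
a=np.radians(-5.1);R=np.array([[np.cos(a),np.sin(a)],[-np.sin(a),np.cos(a)]])
Q=(P-[599,-22.4])@R.T
print('rim in carrier frame min',Q.min(0),'max',Q.max(0),np.percentile(Q,[1,99],axis=0))
go([.599,-.0224,.15],174.9)
E
```

```text
board 211 [597.6 -22.7] [ 12.4 128.5] 84.93 z 0.0606
rim 497 [586.7 -21.8] [129.  169.5] 84.8 z 0.0698
rim in carrier frame min [-97.0630127  -64.98498294] max [72.46559987 64.06454734] [[-90.67454629 -63.94202753]
 [ 71.84061347  63.68074795]]
t 17.35 pos [ 0.5769 -0.0081  0.1787] yaw 174.85 z [ 0.  0. -1.] F [0.2 0.1 1.1] w 0.602
shift cm [-2.33 -1.23  2.87] turn z -0.05 q [-0.16  0.38 -0.05  1.14  0.   -0.07]
```

>>> step_arm --linear '[[-1.2,-0.7,0],[-1.06,-0.54,0],[0,0,2],[0,0,2],[0,0,2],[0,0,0],[0,0,0]]' --turn '[[0,0,0],[0,0,0],[0,0,0],[0,0,0],[0,0,0],[0,0,0],[0,0,0]]' --grip '[-0.2,-0.2,-0.2,-0.2,-0.2,-0.2,-0.2]'

```text
time_s: 18.05
eef_pos: [0.5987, -0.0211, 0.119]
orientation: [[-0.996, 0.087, -0.0], [0.087, 0.996, 0.0], [0.0, 0.0, -1.0]]
force: [0.8, -0.1, 0.5]
grip_width: 0.601
```

```bash
python3 - <<'E'
from h import *
go([.5983,-.0225,.041],174.9)
E
```

```text
t 18.05 pos [ 0.5987 -0.0211  0.119 ] yaw 174.99 z [-0.  0. -1.] F [ 0.8 -0.1  0.5] w 0.601
shift cm [ 0.03 -0.14  7.8 ] turn z 0.09 q [-0.17  0.45 -0.1   1.02  0.   -0.08]
```

>>> step_arm --linear '[[0,-0.14,1.5],[0,0,2],[0,0,2],[0,0,1.3],[0,0,0.7],[0,0,0.3],[0,0,0],[0,0,0]]' --turn '[[0,0,0.1],[0,0,0],[0,0,0],[0,0,0],[0,0,0],[0,0,0],[0,0,0],[0,0,0]]' --grip '[-0.2,-0.2,-0.2,-0.2,-0.2,-0.2,-0.2,-0.2]'

```text
time_s: 18.85
eef_pos: [0.5988, -0.023, 0.0414]
orientation: [[-0.996, 0.09, 0.001], [0.09, 0.996, -0.0], [-0.001, -0.0, -1.0]]
force: [-0.3, 0.1, 0.6]
grip_width: 0.603
```

>>> step_arm --linear '[[0,0,0],[0,0,0],[0,0,0],[0,0,0],[0,0,0],[0,0,0]]' --turn '[[0,0,0],[0,0,0],[0,0,0],[0,0,0],[0,0,0],[0,0,0]]' --grip '[1,1,1,1,1,1]'

```text
time_s: 19.45
eef_pos: [0.5986, -0.0231, 0.0411]
orientation: [[-0.996, 0.09, 0.001], [0.09, 0.996, -0.0], [-0.001, -0.0, -1.0]]
force: [-1.4, -0.2, 5.2]
grip_width: 0.133
```

```bash
python3 - <<'E'
from h import *
go([.5983,-.0225,.041],174.9)
E
```

```text
t 19.45 pos [ 0.5986 -0.0231  0.0411] yaw 174.85 z [ 0.001 -0.    -1.   ] F [-1.4 -0.2  5.2] w 0.133
shift cm [0.03 0.05 0.01] turn z -0.05 q [-0.17  0.51 -0.22  0.83 -0.   -0.08]
```

Gripped. Lift straight up, clear of the upright.

>>> step_arm --linear '[[0,0,-0.5],[0,0,-0.5],[0,0,-1],[0,0,-1],[0,0,-1.5],[0,0,-1.5],[0,0,-1.5],[0,0,-1.5],[0,0,-1.5],[0,0,-1.5],[0,0,-1.5],[0,0,0]]' --turn '[[0,0,0],[0,0,0],[0,0,0],[0,0,0],[0,0,0],[0,0,0],[0,0,0],[0,0,0],[0,0,0],[0,0,0],[0,0,0],[0,0,0]]' --grip '[1,1,1,1,1,1,1,1,1,1,1,1]'

```text
time_s: 20.65
eef_pos: [0.5992, -0.0231, 0.178]
orientation: [[-0.996, 0.09, 0.004], [0.09, 0.996, -0.001], [-0.004, -0.0, -1.0]]
force: [1.4, -0.3, -3.4]
grip_width: 0.127
```

```bash
python3 - <<'E'
from h import *
go([.6131,.166,.17],181.25)
E
```

```text
t 20.65 pos [ 0.5992 -0.0231  0.178 ] yaw 174.86 z [ 0.004 -0.001 -1.   ] F [ 1.4 -0.3 -3.4] w 0.127
shift cm [ 0.31 18.96  0.8 ] turn z -6.39 q [-0.17  0.41  0.    1.16  0.   -0.08]
```

>>> step_arm --linear '[[0,0.5,0],[0,1,0],[0,1.5,0],[0,2,0],[0,2,0],[0,2,0],[0,2,0],[0,2,0],[0.1,2,0],[0.1,2,0],[0.1,1.4,0],[0,0.56,0]]' --turn '[[0,0.2,0],[0,0,0],[0,0,0],[0,0,0],[0,0,0],[0,0,0],[0,0,0],[0,0,0],[0,0,0],[0,0,0],[0,0,0],[0,0,0]]' --grip '[1,1,1,1,1,1,1,1,1,1,1,1]'

```text
time_s: 21.85
eef_pos: [0.6119, 0.168, 0.1752]
orientation: [[-0.996, 0.088, -0.004], [0.088, 0.996, 0.0], [0.004, 0.0, -1.0]]
force: [-0.5, 0.3, -3.4]
grip_width: 0.132
```

>>> step_arm --linear '[[0,0,0.5],[0,0,1],[0,0,2],[0,0,2],[0,0,2],[0,0,2],[0,0,1.5],[0,0,1],[0,0,0.5],[0,0,0],[0,0,0]]' --turn '[[0,0,-0.4],[0,0,-1.2],[0,0,-1.2],[0,0,-1.2],[0,0,-1.2],[0,0,-1.2],[0,0,0],[0,0,0],[0,0,0],[0,0,0],[0,0,0]]' --grip '[1,1,1,1,1,1,1,1,1,1,1]'

```text
time_s: 22.95
eef_pos: [0.6123, 0.1661, 0.0512]
orientation: [[-1.0, -0.022, -0.003], [-0.022, 1.0, 0.0], [0.003, 0.0, -1.0]]
force: [0.4, 0.1, -4.3]
grip_width: 0.132
```

```bash
python3 - <<'E'
from h import *
go([.6134,.166,.0331],181.25)
E
```

```text
t 22.95 pos [0.6123 0.1661 0.0512] yaw -178.75 z [-0.003  0.    -1.   ] F [ 0.4  0.1 -4.3] w 0.132
shift cm [-0.12 -0.01  1.81] turn z -360.0 q [ 0.14  0.56 -0.11  0.91  0.    0.11]
```

>>> step_arm --linear '[[-0.1,0,0.5],[0,0,0.5],[0,0,0.4],[0,0,0.2],[0,0,0.1],[0,0,0.1],[0,0,0]]' --turn '[[0,-0.18,0],[0,0,0],[0,0,0],[0,0,0],[0,0,0],[0,0,0],[0,0,0]]' --grip '[1,1,1,1,1,1,1]'

```text
time_s: 23.65
eef_pos: [0.6129, 0.1662, 0.0331]
orientation: [[-1.0, -0.022, 0.0], [-0.022, 1.0, 0.0], [-0.0, 0.0, -1.0]]
force: [-3.5, -0.0, 2.7]
grip_width: 0.13
```

>>> step_arm --linear '[[0,0,0.1],[0,0,0]]' --turn '[[0,0,0],[0,0,0]]' --grip '[1,1]'

```text
time_s: 23.85
eef_pos: [0.6129, 0.1662, 0.033]
orientation: [[-1.0, -0.022, 0.001], [-0.022, 1.0, 0.0], [-0.001, 0.0, -1.0]]
force: [-8.7, -1.7, 17.2]
grip_width: 0.132
```

>>> step_arm --linear '[[0,0,0.1],[0,0,0]]' --turn '[[0,0,0],[0,0,0]]' --grip '[1,1]'

```text
time_s: 24.05
eef_pos: [0.6129, 0.1662, 0.033]
orientation: [[-1.0, -0.022, 0.002], [-0.022, 1.0, 0.0], [-0.002, 0.0, -1.0]]
force: [-13.9, -2.3, 31.5]
grip_width: 0.128
```

Seated. Release, rise, and withdraw towards the start, to -y and clear of the bench things.

>>> step_arm --linear '[[0,0,-0.2],[0,0,0],[0,0,0],[0,0,0],[0,0,0],[0,0,-1],[0,0,-2],[0,0,-4],[0,0,-4],[0,0,-4],[0,0,-4],[0,0,-3]]' --turn '[[0,0,0],[0,0,0],[0,0,0],[0,0,0],[0,0,0],[0,0,0],[0,0,0],[0,0,0],[0,0,0],[0,0,0],[0,0,0],[0,0,0]]' --grip '[1,-0.2,-0.2,-0.2,-0.2,-0.2,-0.2,-0.2,-0.2,-0.2,-0.2,-0.2]'

```text
time_s: 25.25
eef_pos: [0.6129, 0.1661, 0.2562]
orientation: [[-1.0, -0.022, 0.002], [-0.022, 1.0, 0.001], [-0.002, 0.001, -1.0]]
force: [0.8, 0.2, -0.1]
grip_width: 0.598
```

>>> step_arm --linear '[[2,-4,0],[2,-4,0],[2,-4,0],[2,-4,0],[2,-4,0],[2,-4,0],[2,-4,0],[2,-4,0],[2,-4,0],[2,-4,0],[2,-3,0],[0,0,0]]' --turn '[[0,0,0],[0,0,0],[0,0,0],[0,0,0],[0,0,0],[0,0,0],[0,0,0],[0,0,0],[0,0,0],[0,0,0],[0,0,0],[0,0,0]]' --grip '[-0.2,-0.2,-0.2,-0.2,-0.2,-0.2,-0.2,-0.2,-0.2,-0.2,-0.2,-0.2]'

```text
time_s: 26.45
eef_pos: [0.4006, -0.2715, 0.2531]
orientation: [[-1.0, -0.018, -0.0], [-0.018, 1.0, -0.001], [0.0, -0.001, -1.0]]
force: [0.8, -0.4, 0.7]
grip_width: 0.605
```

```bash
python3 - <<'E'
from m import *
go([.4,-.3,.2],181)
print('upper');cl(.588,.352,.1,.05,.064,(0,40,60));cl(.588,.352,.1,.074,.09,(100,130,100))
print('lower: rim, board');cl(.613,.166,.1,.056,.07,(0,40,30));cl(.613,.166,.1,.047,.06,(60,95,90))
print('knob');m=(abs(W[...,0]-.458)<.04)&(abs(W[...,1]+.011)<.03)&(W[...,2]>.163);print(np.nanmean(W[m],0))
save(c,'t7.png')
E
```

```text
t 26.5 pos [ 0.4015 -0.27    0.2531] yaw -178.94 z [ 0. -0. -1.] F [ 0.   0.2 -1.1] w 0.6
shift cm [ 0.2  -3.    5.31] turn z -359.94 q [-0.76  0.19 -0.12  1.26  0.   -0.78]
upper
993 [586.9 353.2] [146.5 128.5] 2.76 zmed 0.0567
192 [586.1 351.9] [88.9 10.2] 2.98 zmed 0.0796
lower: rim, board
665 [613.3 167. ] [147.1 128.3] 1.36 zmed 0.0615
277 [611.8 167.5] [129.1  11. ] 1.48 zmed 0.0526
knob
[ 0.45811042 -0.00973096  0.16854162]
```

View pics/t7.png

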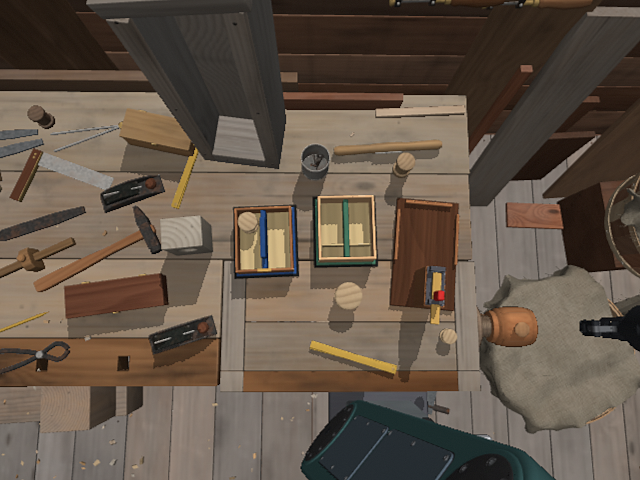

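The base is bare, with the upper tray and spool on the blue mat at (266,241) and the lower tray on the green mat at (345,231). The bolt is drawn (knob at (440,295)), the bystanders are unmoved and the arm is clear.

```bash
python3 -c "
from h import *
print(ticket.finish_job())"
```

```text
the job is handed in; nothing more can be done
None
```

The carrier is stripped to its bare base and the job is handed in, at 26.5 s on the robot's clock. I drew the bolt, then stood the upper tray on the blue mat and the lower tray on the green mat. Both were lowered until the contact force rose, then released.

My last checks, from the top camera with the arm clear:

| Item | Result |
|---|---|
| Upper tray on the blue mat | about 1.5 mm off centre, 0–0.3° off square |
| Lower tray on the green mat | about 1–2 mm off centre, 0.1–0.3° off square |
| Spool | still in the upper tray |
| Bolt | about 32 mm of travel until the force rose to 18 N at the end stop; knob still there (x 0.458) |
| Other things on the bench | look unmoved in the picture |

- **Accuracy:** the centring errors are within the camera's 2 mm calibration. The rim and board fits differed by about 1 mm and up to 0.2°.
- **Forces:** the highest wrist reading I saw was about 35 N, while seating the trays.
- **Failed check:** one camera check failed. The arm blocked the top view while I lowered the upper tray, so I relied on pose and force there and confirmed the placing afterwards.

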